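# Square a panel blank up in the laser-marking fixture

### The arm

A 7-joint arm with a two-finger parallel gripper is mounted at the origin on the work surface. World frame = base frame: x ahead of the robot, y to its left, z up, the work surface at z = 0. Lengths are in mm, angles in rad, forces in N, time in s.
With the tool pointing down it reaches from about 400 to 850 mm from the base axis. Payload 10.4 kg.
Tool frame: the origin (TCP) lies midway between the tips of the shut fingers; the grasp point (between the pads) lies r.grip_depth behind it (r.grip_depth is the distance from the TCP to the grasp point, in mm); y points along the fingers, x is the direction in which the jaws open and shut, and the axes are right-handed (so a half turn about y gives the same grasp; the last joint's range is limited). The gripper opens to 85 mm and grips with 20 to 120 N. Pads are 22 mm wide; open, the fingers measure 114 mm over their backs; the gripper's body (76 mm by 85 mm) begins 54 mm behind the grasp point. The pads swing forward as they close: fully open they stand 13 mm farther back than shut.
Start: joints at [-1.201, 0.332, -0.065, 1.46, 0.022, 1.35, -0.088], TCP at [239.225, 577.43, 209.538] pointing down, gripper open.
Joint ranges: [-2.6, 2.6], [-0.5, 2.12], [-1.47, 1.34], [0.16, 2.42], [-1.27, 4.41], [0.06, 2.06], [-2.6, 2.6]. Speed limits (rad/s): [2.22, 2.22, 2.79, 2.79, 3.14, 3.14, 3.14].

### API

Orientations are given as a 3x3 rotation matrix whose columns are the frame's x, y, z axes.
In Python, from cell import status, vision, close_job, r gives the robot as it stands. The module is installed in compiled form; this text tells all that it offers.
- The arm moves only by the tool move_arm, never from a script. Its argument "steps" is a list of rows, each a list of 7 numbers: the gripper command: -1 is fully open, 1 is shut, values between are in proportion, then the shift along the tool's x, y, z as a fraction of full scale, then the turn, a rotation vector about the tool's x, y, z as a fraction of full scale. A call has 1 to 10 rows; each row shifts and turns the commanded pose from where the row before left it, along the tool's axes as they then stand; what a row does not reach is not made up. Full scale, the value 1, is 12 cm for a shift and 360 degrees for a turn. A row lasts 1/8 s, in which the tool goes at most 62.5 mm and 10.7 degrees, less where a joint would pass 70% of its speed; a pose out of reach is approached as far as the arm can. A call with a number of a shift or a turn outside -1 to 1 is refused whole. A call with a gripper value outside its range is refused whole. The fingers move at their own pace and stop on an object; the grip force is fixed at half the most. Time passes only in rows, so rows that do not move let the fingers close. It gives the time, the measured TCP pose, the force and the opening at its end, in the units of the state.
- status.get_obs(): the state, without advancing time (a new reading comes with each control period).
- vision.capture(name): name is "scene" or "top"; returns the picture (480x640x3 uint8, blue, green, red); there is no depth.
- vision.camera_params(name): a dict with "camera_matrix" (3x3 intrinsics, pixels), "T" (4x4, takes a point from camera to world coordinates). Camera axes: x right, y up, looking along -z (the intrinsics and any distortion apply to the point x, -y, -z); pixel columns grow to the right and rows downward; lengths in mm; the calibration is good to about 2 mm. A picture is of the moment at which its call begins. camera_params takes no time and is no camera call.
- close_job(): hands the job in, once; it reports no verdict.
The state is a dict: "t": time; "joint_positions": joint angles; "qd": joint speeds; "effort": joint torques, N m; "position": TCP position; "ee_rot": TCP orientation; "ft_force": force on the tool from outside, world axes, zero at the start; "moment": the same for the moment, N m; "finger_gap": finger opening in mm.
Only numpy, scipy, OpenCV 4.12 (cv2) and the standard library are available. Lean on these libraries where they do the work, as an engineer would, in place of code of your own. Each camera call takes 0.05 s, during which the arm holds its last target. There are 200 camera calls.

### The job

Get the red panel ready for laser marking: push it gently along the fixture plate until its long edge lies flush on the rear fence, and push the black sliding jaw up so that the panel is held snugly between jaw and side stop, square in the corner. Only push, with the fingertips or the outside of the fingers: never squeeze, lift or tip the panel, and leave everything else on the bench where it is.

Things in the scene. Friction and masses are not known exactly. Their poses are not given: they have to be found in the camera images.
- fixture: aluminium T-slot fixture plate, 240 (x) x 360 (y) x 15 mm, fixed on the blue table at a yaw of up to 0.25 rad; origin at the centre of its underside, its x away from the robot, its y to the left along its slots, its top at z = 15 mm. Two dark steel bars are bolted on it. Fully home, the red panel's centre is at x = 49, y = 75 mm in this frame
- rear_fence (a point): the longer dark steel bar, 16 mm high, along the far side of the fixture plate, running from y = -65 to 150 mm of the fixture frame. The point is on the plate's top at the foot of the bar's face that looks towards the robot: x = 85, y = 42 mm of the fixture frame; axes as the fixture's
- side_stop (a point): the short dark steel bar, 16 mm high, at the left end of the fixture plate, running from x = 17 to 75 mm of the fixture frame. The point is on the plate's top at the foot of the bar's face that looks right (-y): x = 46, y = 130 mm of the fixture frame; axes as the fixture's
- blank: red anodised aluminium panel lying flat on the fixture plate, clear of both bars and up to 0.35 rad out of square: 72 (x) x 110 (y) x 12 mm, about 0.25 kg, its long edges along its own y; origin at the centre of its underside. It slides when pushed (1 to 3 N). It could be picked up, but must not be
- jaw (a joint): travel (m) of the sliding jaw towards the side stop, along the fixture's +y in its far T-slot (x = 49 mm). At 0 its flat front face is at y = -130 mm and its back face at y = -160 mm of the fixture frame; both move with the joint. Range 0 to 0.17, starts at 0 to 0.03; about 3 N of friction, no spring, stays where left; about 0.150 when the panel is held against the side stop
- jaw_back (a point): middle of the back face (-y side) of the jaw, 8 mm above the plate's top; axes as the fixture's. The jaw is a black block 54 (x) x 30 (y) x 16 mm on the plate, with an orange knob 20 mm across on its middle whose top is 38 mm above the plate
- focus_pin: brass focus gauge pin standing on the fixture plate at its near left corner, 18 mm foot, 46 mm tall; origin under its foot. Leave alone
- thumb_screw: steel thumb screw standing on its 20 mm head on the near right corner of the fixture plate, 26 mm tall; origin under its head. Leave alone
- grey_panel: dark grey front panel, 72 x 110 x 12 mm, same shape as the blank, lying on the table left of the fixture plate; origin centre of underside. Leave alone
- caliper: steel and black digital caliper, 230 mm long, lying on the table to the right of the fixture plate (long axis x); origin on the table under the middle of its beam. Leave alone
- lens_cap: black lens cap, 84 mm across, 16 mm high, lying on the table to the right; origin centre of underside. Leave alone
- cleaner: small clear bottle with blue cap, 44 mm across, 120 mm tall, standing on the table at the back left; origin centre of underside. Leave alone
- driver: screwdriver with yellow handle, 190 mm long, lying on the table to the left; origin on the table under it. Leave alone
There are look-alikes about, which are no part of the job. Of the things shaped like the blank, the red one is meant.

How it is judged:
By the outcome, as a careful person would: the job done as asked, in the order asked, and still so for the second after the job is handed in, with the robot touching nothing.
It also fails if it takes over 42 s, if anything falls off the work surface, if the arm or the gripper's body presses on something with over 40 N, if the wrist force passes 120 N, or if a joint passes its speed limit or range.

## Working session

There is one attempt and no reset: what is moved stays moved. The work goes in short steps, Python scripts to look and compute and a tool call to move; the robot and the scene stay as the last step left them, time stands still between calls to the robot, and variables do not carry over. Pictures are saved under pics/ and viewed, about 8 in all and at most 12, crops included, and the job is handed in when it is done.

Besides the shell and the picture viewer there is one more tool, called after "Call:" by a JSON object that holds its "op" and its "data", one argument or row to a line. move_arm: Moves the arm, as the interface text tells. Shift numbers are shares of 12 cm and turn numbers shares of 360 degrees, none past 1 either way. Its arguments: {"type":"object","properties":{"steps":{"type":"array"}},"required":["steps"]}

```bash
mkdir -p pics
python3 - <<'E'
from cell import status, vision, r
import cv2, numpy as np
for n in("scene","top"):
    cv2.imwrite(f"pics/{n}0.png",vision.capture(n)); p=vision.camera_params(n); print(n,p)
o=status.get_obs(); print(o, r.grip_depth)
E
```

```text
scene {'camera_matrix': array([[507.60241645,   0.        , 325.11570626],
       [  0.        , 507.60241645, 237.48606777],
       [  0.        ,   0.        ,   1.        ]]), 'T': array([[-7.88879923e-01, -4.98769057e-01,  3.59023529e-01,
         9.30970042e+02],
       [ 6.14347815e-01, -6.25163453e-01,  4.81401515e-01,
         5.51718006e+02],
       [-1.56597906e-02,  6.00333311e-01,  7.99596577e-01,
         1.04430582e+03],
       [ 0.00000000e+00,  0.00000000e+00,  0.00000000e+00,
         1.00000000e+00]])}
top {'camera_matrix': array([[470.59601396,   0.        , 309.78632916],
       [  0.        , 470.59601396, 242.77706078],
       [  0.        ,   0.        ,   1.        ]]), 'T': array([[ 1.29670544e-02,  9.94645297e-01, -1.02530911e-01,
         3.63634657e+02],
       [-9.99905527e-01,  1.33661851e-02,  3.20667959e-03,
        -3.37180118e+01],
       [ 4.55995590e-03,  1.02479643e-01,  9.94724650e-01,
         1.17119191e+03],
       [ 0.00000000e+00,  0.00000000e+00,  0.00000000e+00,
         1.00000000e+00]])}
{'t': 0.1, 'joint_positions': array([-1.20056941,  0.33279463, -0.06473175,  1.46086813,  0.02161651,
        1.34990387, -0.08850664]), 'qd': array([-0.00103968, -0.00233661,  0.00217802, -0.00191647, -0.00143568,
       -0.00272855, -0.00164222]), 'effort': array([ 1.88653721e-03, -6.26741409e+01,  4.93405585e-02, -3.92434001e+01,
        1.62880006e-02,  6.82015641e-03,  4.12472787e-05]), 'position': array([239.10132822, 577.05540036, 208.79921537]), 'ee_rot': array([[ 3.82758355e-01, -4.28873916e-04, -9.23848395e-01],
       [ 9.23847614e-01, -1.20350716e-03,  3.82758590e-01],
       [-1.27601334e-03, -9.99999184e-01, -6.44382781e-05]]), 'ft_force': array([-0.2174084 , -0.30314771, -0.2248096 ]), 'moment': array([-0.03733864,  0.03267816,  0.01338401]), 'finger_gap': 85.41657652002392} 18.700000000000003
```

View pics/top0.png

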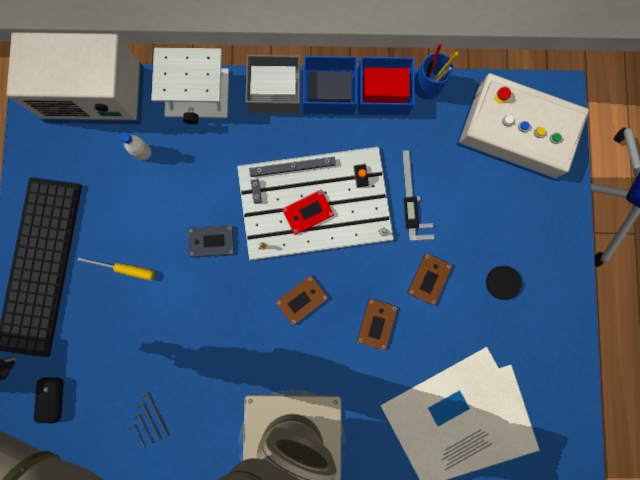

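View pics/scene0.png

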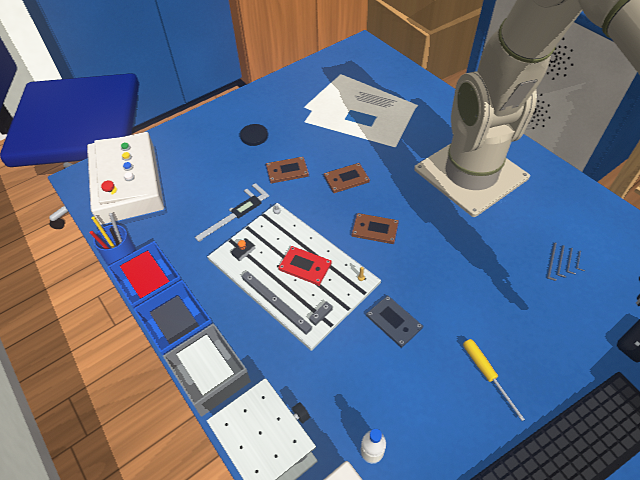

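Top view: plate corners are at about (237,167), (380,148), (394,240) and (250,260). The red panel is at (307,212), the jaw knob at (362,173), the pin at (263,245) and the thumb screw at (384,232). The scene view agrees, with the red panel at (305,264).

```bash
cat > h.py <<'E'
from cell import status, vision, r
import cv2, numpy as np
def cast(n,uv,z):
    p=vision.camera_params(n); K=p["camera_matrix"]; T=p["T"]
    uv=np.atleast_2d(uv).astype(float)
    d=np.c_[(uv[:,0]-K[0,2])/K[0,0],-(uv[:,1]-K[1,2])/K[1,1],-np.ones(len(uv))]@T[:3,:3].T
    c=T[:3,3]; return (c+d*((z-c[2])/d[:,2])[:,None])[:,:2]
def big(mask,near):
    cs,_=cv2.findContours(mask,cv2.RETR_EXTERNAL,cv2.CHAIN_APPROX_NONE)
    cs=[c for c in cs if cv2.contourArea(c)>40 and cv2.pointPolygonTest(cv2.convexHull(c),near,True)>-15]
    return max(cs,key=cv2.contourArea)[:,0,:]
def rect(P):  # centre, sizes, yaw of long side as direction nearest +y
    (c,s,a)=cv2.minAreaRect(P.astype(np.float32)); b=cv2.boxPoints((c,s,a))
    e=b[1]-b[0] if np.linalg.norm(b[1]-b[0])>np.linalg.norm(b[2]-b[1]) else b[2]-b[1]
    if e[1]<0:e=-e
    return np.array(c),sorted(s),np.arctan2(-e[0],e[1])
def red(img):
    h=cv2.cvtColor(img,cv2.COLOR_BGR2HSV); return (((h[...,0]<6)|(h[...,0]>174))&(h[...,1]>150)&(h[...,2]>70)).astype(np.uint8)
def white(img):
    h=cv2.cvtColor(img,cv2.COLOR_BGR2HSV); m=((h[...,1]<60)&(h[...,2]>150)).astype(np.uint8)
    return cv2.morphologyEx(m,cv2.MORPH_CLOSE,np.ones((7,7)))
def orange(img):
    h=cv2.cvtColor(img,cv2.COLOR_BGR2HSV); return ((h[...,0]>7)&(h[...,0]<18)&(h[...,1]>190)&(h[...,2]>190)).astype(np.uint8)
NEAR={"top":dict(p=(315,203),r=(307,212),k=(362,173)),"scene":dict(p=(295,275),r=(305,264),k=(242,243))}
def cen(P): m=cv2.moments(P.astype(np.float32).reshape(-1,1,2)); return np.array([m["m10"],m["m01"]])/m["m00"]
E
python3 - <<'E'
from h import *
for n in("top","scene"):
    im=vision.capture(n); N=NEAR[n]
    for k,f,z in(("p",white,15),("r",red,27)):
        try: print(n,k,rect(cast(n,big(f(im),N[k]),z)))
        except Exception as e: print(n,k,e)
    try: print("knob",cast(n,cen(big(orange(im),N["k"])),50), cv2.contourArea(big(orange(im),N["k"])))
    except Exception as e: print(e)
    s=(slice(130,280),slice(220,420)) if n=="top" else (slice(180,360),slice(195,395))
    cv2.imwrite(f"pics/{n}1.png",cv2.resize(im[s],None,fx=3.9,fy=3.9,interpolation=cv2.INTER_CUBIC) if n=="top" else cv2.resize(im[s],None,fx=3.3,fy=3.3,interpolation=cv2.INTER_CUBIC))
E
```

```text
top p (array([585.42584229, -46.86601257]), [238.56211853027344, 358.65802001953125], np.float32(0.15324605))
top r (array([558.00152588, -31.31280518]), [72.1989517211914, 111.52976989746094], np.float32(0.48060277))
max() iterable argument is empty
scene p (array([588.69848633, -43.92546082]), [241.52215576171875, 364.5180969238281], np.float32(0.15009482))
scene r (array([563.5045166 , -26.63536835]), [76.73088836669922, 112.07414245605469], np.float32(0.47327194))
max() iterable argument is empty
```

View pics/top1.png

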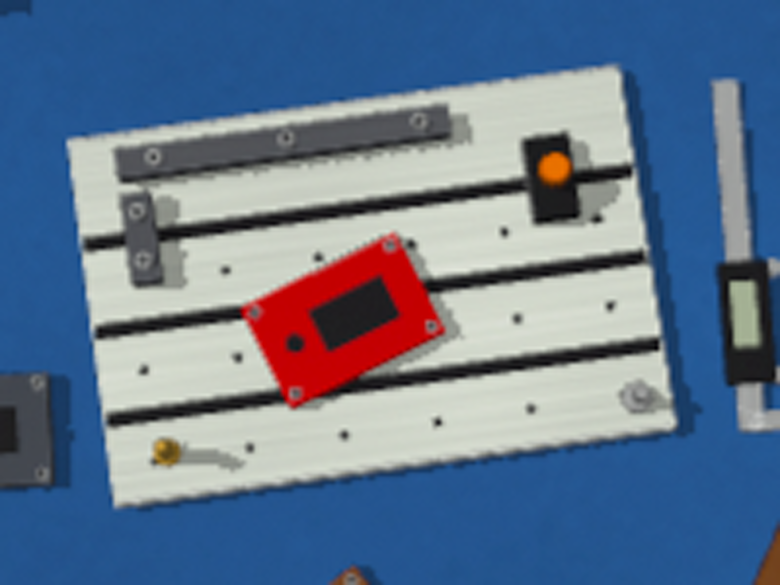

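```bash
cat >> h.py <<'E'
F0=np.array([587.0,-45.4]); FY=0.152
A=np.array([[np.cos(FY),-np.sin(FY)],[np.sin(FY),np.cos(FY)]])
def f2w(p): return F0+A@np.array(p)
def w2f(p): return (np.array(p)-F0)@A
from scipy.spatial.transform import Rotation as R
def Rt(ax): # ax: fixture angle (rad) of tool x; tool down
    a=FY+ax; x=[np.cos(a),np.sin(a),0]; y=[0,0,-1]; return np.c_[x,y,np.cross(x,y)]
def go(fx,fy,z,ax,pos=None,Rn=None):
    o=status.get_obs(); pos=o["position"]; Rn=o["ee_rot"]; G=Rt(ax)
    print("now f",w2f(pos[:2]).round(1),"z",pos[2].round(1),"F",o["ft_force"].round(1),"t",o["t"])
    print("turn/360",(R.from_matrix(Rn.T@G).as_rotvec()/(2*np.pi)).round(4))
    print("shift after turn /120",(G.T@(np.r_[f2w([fx,fy]),z]-pos)/120).round(3))
E
python3 - <<'E'
from h import *
for n,z,u in(("pin",61,(262.5,245)),("screw",41,(384,231.5)),("jawtop knob",53,(220+555/3.9,130+167/3.9))): print(n,w2f(cast("top",u,z)[0]+[1.6,1.5]))
for u in((123,150),(545,220)): pass
print("jaw corners",[w2f(cast("top",(220+a/3.9,130+b/3.9),31)[0]+[1.6,1.5]).round(1) for a,b in((524,141),(567,134),(578,216),(537,222))])
print("fence face",[w2f(cast("top",(220+a/3.9,130+b/3.9),31)[0]+[1.6,1.5]).round(1) for a,b in((120,182),(450,138))])
print("stop face",[w2f(cast("top",(220+a/3.9,130+b/3.9),31)[0]+[1.6,1.5]).round(1) for a,b in((151,193),(159,282))])
go(-104,12,120,np.pi/2)
E
```

```text
pin [-94.40986088 137.44483879]
screw [-100.24706323 -156.46792767]
jawtop knob [  47.60835406 -124.31746201]
jaw corners [array([  72.2, -110.7]), array([  72.9, -138.5]), array([  19.5, -137.4]), array([  19.3, -111.1])]
fence face [array([ 81.1, 146.8]), array([ 80.6, -64.4])]
stop face [array([ 71.4, 128.3]), array([ 14. , 130.6])]
now f [-249.6  668.1] z 209.0 F [-0.3 -1.  -0.3] t 0.2
turn/360 [-0.     -0.0867 -0.0001]
shift after turn /120 [-5.467  0.742 -1.213]
```

Call:
{"op": "move_arm", "data": {
  "steps": [
    [-0.18,0,0,0,0,-0.029,0],
    [-0.18,0,0,0,0,-0.029,0],
    [-0.18,0,0,0,0,-0.0287,0],
    [-0.18,-0.48,0,-0.11,0,0,0],
    [-0.18,-0.48,0,-0.11,0,0,0],
    [-0.18,-0.48,0,-0.11,0,0,0],
    [-0.18,-0.48,0,-0.11,0,0,0],
    [-0.18,-0.48,0,-0.11,0,0,0],
    [-0.18,-0.48,0,-0.11,0,0,0],
    [-0.18,-0.48,0.1,-0.11,0,0,0]
  ]
}}

```text
t: 1.45
position: [392.4, 191.2, 198.1]
ee_rot: [[-0.151, 0.002, -0.988], [0.988, 0.001, -0.151], [0.001, -1.0, -0.002]]
ft_force: [1.6, 0.8, -0.6]
finger_gap: 50.5
```

```bash
python3 -c "
from h import *
go(-104,12,70,np.pi/2); o=status.get_obs(); print(o['finger_gap'],o['joint_positions'])"
```

```text
now f [-156.5  263.4] z 198.1 F [ 1.6  0.8 -0.6] t 1.45
turn/360 [ 0.0003 -0.      0.0002]
shift after turn /120 [-2.095  1.068 -0.437]
50.47481265422904 [-0.71884858 -0.08905113  0.15258791  1.95208803  0.01378177  1.27536821
  1.1518849 ]
```

Call:
{"op": "move_arm", "data": {
  "steps": [
    [-0.18,-0.35,0,-0.073,0,0,0],
    [-0.18,-0.35,0,-0.073,0,0,0],
    [-0.18,-0.35,0,-0.073,0,0,0],
    [-0.18,-0.35,0,-0.073,0,0,0],
    [-0.18,-0.35,0.25,-0.073,0,0,0],
    [-0.18,-0.345,0.4,-0.073,0,0,0],
    [-0.18,0,0.4,0,0,0,0],
    [-0.18,0,0,0,0,0,0]
  ]
}}

```text
t: 2.45
position: [478.6, -47.1, 70.1]
ee_rot: [[-0.151, -0.007, -0.989], [0.989, -0.001, -0.151], [-0.0, -1.0, 0.007]]
ft_force: [-0.1, -0.0, 0.7]
finger_gap: 50.3
```

Run:
```python
from h import *
go(-104,12,16.5,np.pi/2); o=status.get_obs(); print(o['finger_gap'])
im=vision.capture("top"); cv2.imwrite("pics/top2.png",cv2.resize(im[130:280,220:420],None,fx=3.9,fy=3.9,interpolation=cv2.INTER_CUBIC))
im=vision.capture("scene"); cv2.imwrite("pics/scene2.png",cv2.resize(im[180:360,195:395],None,fx=3.3,fy=3.3,interpolation=cv2.INTER_CUBIC))
```

```text
now f [-107.4   14.7] z 70.1 F [-0.1 -0.   0.7] t 2.45
turn/360 [-0.001  -0.0001 -0.    ]
shift after turn /120 [-0.023  0.446 -0.028]
50.326070414626194
```

View pics/scene2.png

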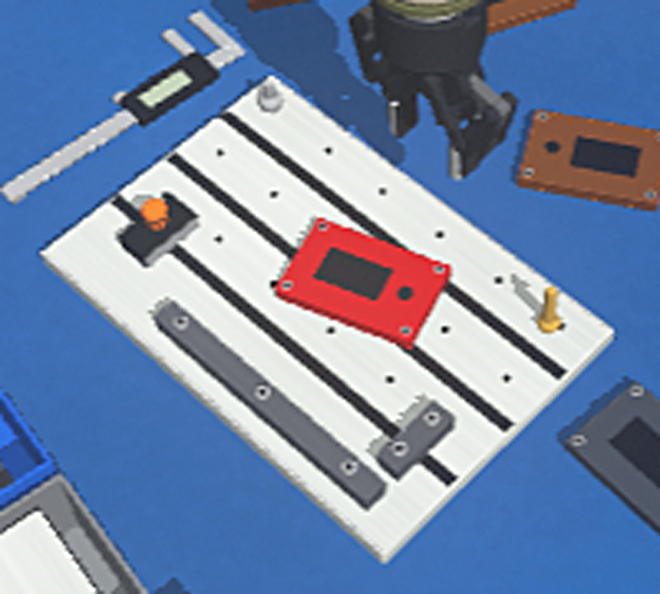

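Call:
{"op": "move_arm", "data": {
  "steps": [
    [-0.18,-0.023,0.15,-0.014,0.001,0,0],
    [-0.18,0,0.15,0,0,0,0],
    [-0.18,0,0.12,0,0,0,0],
    [-0.18,0,0.02,0,0,0,0],
    [-0.18,0,0,0,0,0,0]
  ]
}}

```text
t: 3.18
position: [483.7, -49.1, 20.6]
ee_rot: [[-0.152, -0.005, -0.988], [0.988, -0.001, -0.152], [0.0, -1.0, 0.005]]
ft_force: [-0.6, 0.3, 0.8]
finger_gap: 50.3
```

```bash
python3 -c "
from h import *
go(-104,12,16.5,np.pi/2)"
```

```text
now f [-102.7   12. ] z 20.6 F [-0.6  0.3  0.8] t 3.175
turn/360 [-0.0008  0.      0.    ]
shift after turn /120 [0.    0.034 0.011]
```

Call:
{"op": "move_arm", "data": {
  "steps": [
    [-0.18,0,0.02,0,-0.0008,0,0],
    [-0.18,0,0,-0.05,0,0,0],
    [-0.18,0,0,-0.033,0,0,0],
    [-0.18,0,0,-0.033,0,0,0],
    [-0.18,0,0,-0.033,0,0,0],
    [-0.18,0,0,-0.033,0,0,0],
    [-0.18,0,0,-0.033,0,0,0],
    [-0.18,0,0,-0.033,0,0,0]
  ]
}}

```text
t: 4.18
position: [512.8, -44.7, 17.4]
ee_rot: [[-0.151, -0.001, -0.988], [0.988, -0.0, -0.151], [0.0, -1.0, 0.001]]
ft_force: [0.7, -0.3, -0.1]
finger_gap: 50.5
```

```bash
cat > look.py <<'E'
import sys
from h import *
go(2,12,17,np.pi/2)
for n in ("top","scene"):
    im=vision.capture(n)
    try:
        c,s,a=rect(cast(n,big(red(im),NEAR[n]["r"]),27)); off=[1.6,1.5] if n=="top" else [-1.7,-1.5]
        print(n,"panel f",w2f(c+off).round(1),np.round(s,1),"yaw",round(float(a)-FY,3))
    except Exception as e: print(n,e)
    s=(slice(130,280),slice(220,420)) if n=="top" else (slice(180,360),slice(195,395)); f=3.9 if n=="top" else 3.3
    cv2.imwrite(f"pics/{n}{sys.argv[1]}.png",cv2.resize(im[s],None,fx=f,fy=f,interpolation=cv2.INTER_CUBIC))
E
python3 look.py 3
```

```text
now f [-73.3  11.9] z 17.4 F [ 0.7 -0.3 -0.1] t 4.175
turn/360 [-0.0002 -0.      0.    ]
shift after turn /120 [ 0.001  0.003 -0.627]
top max() iterable argument is empty
scene panel f [-22.3  20.4] [ 77.1 112.9] yaw 0.321
```

Call:
{"op": "move_arm", "data": {
  "steps": [
    [-0.18,0,0,-0.033,0,0,0],
    [-0.18,0,0,-0.033,0,0,0],
    [-0.18,0,0,-0.033,0,0,0],
    [-0.18,0,0,-0.033,0,0,0],
    [-0.18,0,0,-0.033,0,0,0],
    [-0.18,0,0,-0.033,0,0,0],
    [-0.18,0,0,-0.033,0,0,0]
  ]
}}

```text
t: 5.15
position: [540.2, -40.5, 17.3]
ee_rot: [[-0.151, -0.001, -0.988], [0.988, -0.0, -0.151], [0.0, -1.0, 0.001]]
ft_force: [-0.0, 0.8, 0.2]
finger_gap: 50.1
```

```bash
python3 look.py 4
```

```text
now f [-45.6  11.9] z 17.3 F [-0.   0.8  0.2] t 5.15
turn/360 [-0.0002 -0.      0.    ]
shift after turn /120 [ 0.001  0.003 -0.396]
top max() iterable argument is empty
scene panel f [-22.   20.5] [ 76.2 113.1] yaw 0.324
```

View pics/scene4.png

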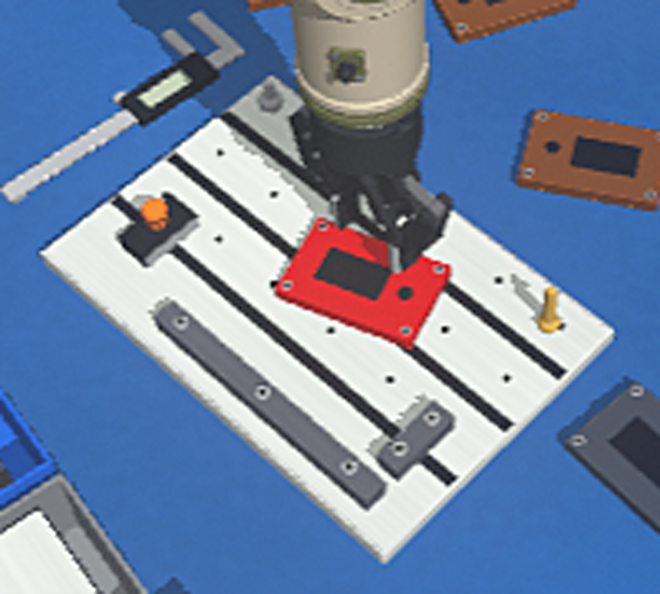

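The scene view shows the left fingertip hovering over the panel at about (400,262). It hasn't touched or moved anything, because at this opening the tips stand at least 10 mm behind the TCP. I'll back out and go lower.

Call:
{"op": "move_arm", "data": {
  "steps": [
    [-0.18,0,-0.05,0,0,0,0],
    [-0.18,0,0,0.16,0,0,0],
    [-0.18,0,0,0.16,0,0,0],
    [-0.18,0,0,0.16,0,0,0],
    [-0.18,0,0.05,0,0,0,0],
    [-0.18,0,0.05,0,0,0,0],
    [-0.18,0,0.028,0,0,0,0],
    [-0.18,0,0,0,0,0,0]
  ]
}}

```text
t: 6.25
position: [483.1, -49.3, 7.6]
ee_rot: [[-0.151, -0.002, -0.988], [0.988, -0.001, -0.151], [-0.0, -1.0, 0.002]]
ft_force: [0.1, 0.0, -0.1]
finger_gap: 50.6
```

```bash
python3 -c "
from h import *
go(-90,12,8,np.pi/2)"
```

```text
now f [-103.3   11.9] z 7.6 F [ 0.1  0.  -0.1] t 6.25
turn/360 [-0.0003  0.     -0.    ]
shift after turn /120 [ 0.001 -0.003 -0.111]
```

No plate contact. Pushing now.

Call:
{"op": "move_arm", "data": {
  "steps": [
    [-0.18,0,0,-0.06,0,0,0],
    [-0.18,0,0,-0.06,0,0,0],
    [-0.18,0,0,-0.033,0,0,0],
    [-0.18,0,0,-0.033,0,0,0],
    [-0.18,0,0,-0.033,0,0,0],
    [-0.18,0,0,-0.033,0,0,0],
    [-0.18,0,0,-0.033,0,0,0],
    [-0.18,0,0,-0.033,0,0,0]
  ]
}}

```text
t: 7.25
position: [521.0, -43.5, 8.0]
ee_rot: [[-0.151, -0.001, -0.988], [0.988, -0.0, -0.151], [0.0, -1.0, 0.001]]
ft_force: [-0.2, -0.3, 0.5]
finger_gap: 50.1
```

```bash
python3 look.py 5
```

```text
now f [-65.   11.9] z 8.0 F [-0.2 -0.3  0.5] t 7.25
turn/360 [-0.0002 -0.      0.    ]
shift after turn /120 [ 0.001 -0.075 -0.558]
top max() iterable argument is empty
scene panel f [-22.3  20.4] [ 77.1 112.9] yaw 0.321
```

View pics/scene5.png

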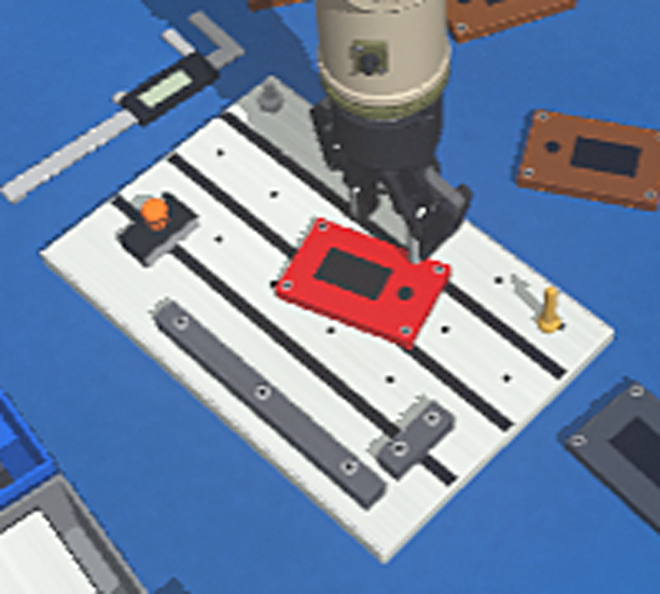

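```bash
python3 -c "
from h import *
for z in (15,20,27,35):
  for u in((415,262),(425,255)): print(z,u,w2f(cast('scene',(195+u[0]/3.3,180+u[1]/3.3),z)[0]+[-1.7,-1.5]).round(1))
"
```

```text
15 (415, 262) [-66.   32.7]
15 (425, 255) [-75.6  33.8]
20 (415, 262) [-63.6  35.2]
20 (425, 255) [-73.2  36.3]
27 (415, 262) [-60.2  38.6]
27 (425, 255) [-69.8  39.7]
35 (415, 262) [-56.4  42.5]
35 (425, 255) [-65.8  43.6]
```

The left fingertip at about (415,262) still overlaps the panel edge by about 2 real pixels. The panel hasn't moved, so the tips are still above it. I'll back out and probe down to the plate gently.

Call:
{"op": "move_arm", "data": {
  "steps": [
    [-0.18,0,-0.02,0,0,0,0],
    [-0.18,0,0,0.15,0,0,0],
    [-0.18,0,0,0.14,0,0,0],
    [-0.18,0,0.03,0,0,0,0],
    [-0.18,0,0.03,0,0,0,0],
    [-0.18,0,0.01,0,0,0,0],
    [-0.18,0,0.01,0,0,0,0],
    [-0.18,0,0,0,0,0,0]
  ]
}}

```text
t: 8.35
position: [486.4, -48.8, 0.7]
ee_rot: [[-0.151, -0.001, -0.988], [0.988, -0.0, -0.151], [-0.0, -1.0, 0.001]]
ft_force: [0.5, -0.4, 0.3]
finger_gap: 50.5
```

```bash
python3 look.py 6
```

```text
now f [-100.    11.9] z 0.7 F [ 0.5 -0.4  0.3] t 8.35
turn/360 [-0.0002  0.     -0.    ]
shift after turn /120 [ 0.001 -0.136 -0.85 ]
top max() iterable argument is empty
scene panel f [-22.2  20.5] [ 76.7 112.9] yaw 0.321
```

View pics/scene6.png

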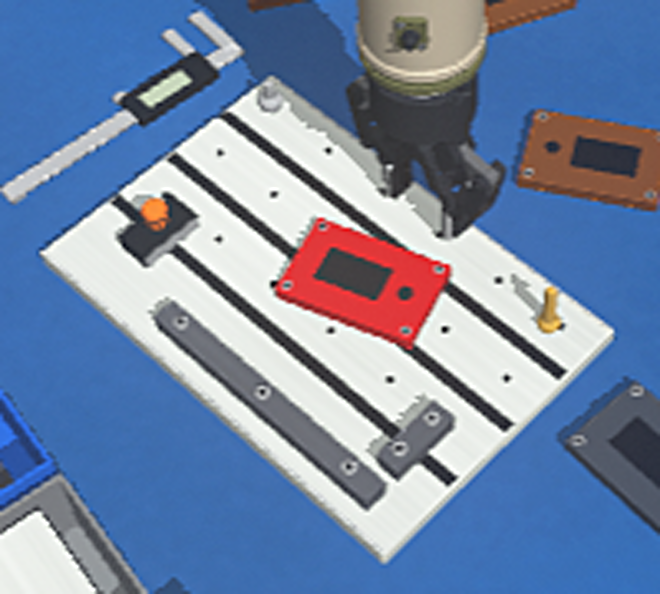

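```bash
python3 -c "
from h import *
for z in (15,20,25,30):
  print(z,[w2f(cast('scene',(195+u[0]/3.3,180+u[1]/3.3),z)[0]+[-1.7,-1.5]).round(1) for u in((437,234),(463,237),(387,192),(405,190))])
"
```

```text
15 [array([-95.7,  27.2]), array([-107. ,   43.5]), array([-98.5, -28.1]), array([-109.2,  -19.2])]
20 [array([-93.2,  29.7]), array([-104.4,   45.9]), array([-95.9, -25.3]), array([-106.6,  -16.5])]
25 [array([-90.6,  32.2]), array([-101.8,   48.3]), array([-93.4, -22.6]), array([-104. ,  -13.8])]
30 [array([-88.1,  34.7]), array([-99.2,  50.7]), array([-90.8, -19.8]), array([-101.4,  -11.1])]
```

Call:
{"op": "move_arm", "data": {
  "steps": [
    [-0.18,0,0.015,0,0,0,0],
    [-0.18,0,0.01,0,0,0,0],
    [-0.18,0,0,0,0,0,0]
  ]
}}

```text
t: 8.82
position: [486.2, -48.8, -2.3]
ee_rot: [[-0.151, -0.001, -0.988], [0.988, -0.0, -0.151], [0.0, -1.0, 0.001]]
ft_force: [0.5, -0.6, 0.6]
finger_gap: 50.5
```

Call:
{"op": "move_arm", "data": {
  "steps": [
    [-0.18,0,0.01,0,0,0,0],
    [-0.18,0,0.01,0,0,0,0],
    [-0.18,0,0,0,0,0,0]
  ]
}}

```text
t: 9.2
position: [486.2, -48.8, -4.7]
ee_rot: [[-0.151, -0.001, -0.988], [0.988, -0.0, -0.151], [0.0, -1.0, 0.001]]
ft_force: [-0.0, 0.1, 0.1]
finger_gap: 50.4
```

Call:
{"op": "move_arm", "data": {
  "steps": [
    [-0.18,0,0.01,0,0,0,0],
    [-0.18,0,0.01,0,0,0,0],
    [-0.18,0,0,0,0,0,0]
  ]
}}

```text
t: 9.57
position: [486.2, -48.8, -7.1]
ee_rot: [[-0.151, -0.001, -0.988], [0.988, -0.0, -0.151], [0.0, -1.0, 0.001]]
ft_force: [0.6, -0.3, -1.1]
finger_gap: 50.7
```

Call:
{"op": "move_arm", "data": {
  "steps": [
    [-0.18,0,0.01,0,0,0,0],
    [-0.18,0,0.01,0,0,0,0],
    [-0.18,0,0,0,0,0,0]
  ]
}}

```text
t: 9.95
position: [486.2, -48.7, -9.5]
ee_rot: [[-0.151, -0.001, -0.988], [0.988, -0.0, -0.151], [0.0, -1.0, 0.001]]
ft_force: [0.5, -0.0, -0.1]
finger_gap: 50.7
```

```bash
python3 look.py 7; python3 -c "
import cv2; a=cv2.imread('pics/scene7.png')[100:300,300:560]; cv2.imwrite('pics/s7c.png',cv2.resize(a,None,fx=3,fy=3))"
```

```text
now f [-100.2   12. ] z -9.5 F [ 0.5 -0.  -0.1] t 9.95
turn/360 [-0.0002  0.      0.    ]
shift after turn /120 [ 0.    -0.221 -0.851]
top max() iterable argument is empty
scene panel f [-22.2  20.5] [ 76.7 112.9] yaw 0.321
```

View pics/s7c.png

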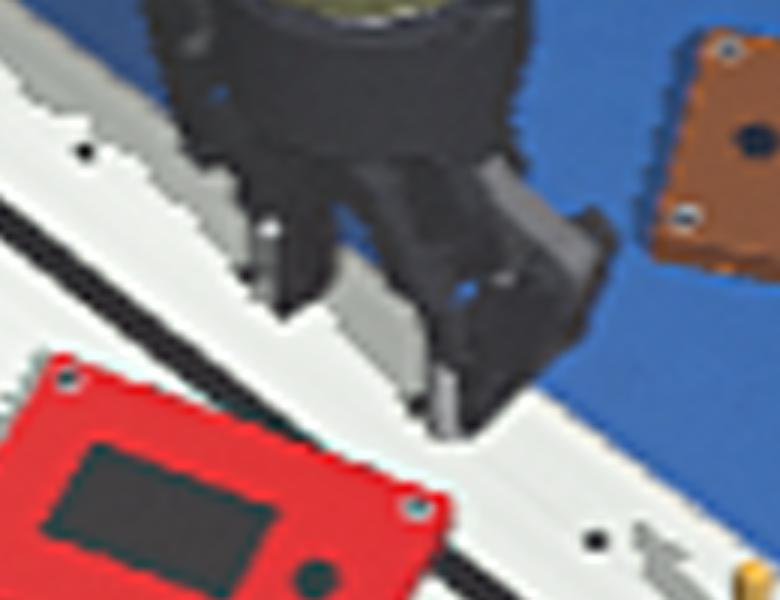

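The fingertips, at about (440,437) and (285,318) in this crop, are now close to the plate beside their shadows. There's no force yet. Pushing.

Call:
{"op": "move_arm", "data": {
  "steps": [
    [-0.18,0,0,-0.05,0,0,0],
    [-0.18,0,0,-0.05,0,0,0],
    [-0.18,0,0,-0.04,0,0,0],
    [-0.18,0,0,-0.04,0,0,0],
    [-0.18,0,0,-0.04,0,0,0],
    [-0.18,0,0,-0.04,0,0,0]
  ]
}}

```text
t: 10.8
position: [517.2, -44.0, -9.5]
ee_rot: [[-0.151, -0.002, -0.988], [0.988, -0.0, -0.151], [0.0, -1.0, 0.002]]
ft_force: [-2.2, 0.8, -0.4]
finger_gap: 50.3
```

```bash
python3 look.py 8
```

```text
now f [-68.8  12. ] z -9.5 F [-2.2  0.8 -0.4] t 10.8
turn/360 [-0.0003  0.      0.    ]
shift after turn /120 [-0.    -0.221 -0.59 ]
top max() iterable argument is empty
scene panel f [-11.8  17.7] [ 76.  112.1] yaw 0.242
```

Call:
{"op": "move_arm", "data": {
  "steps": [
    [-0.18,0,0,-0.04,0,0,0],
    [-0.18,0,0,-0.04,0,0,0],
    [-0.18,0,0,-0.04,0,0,0],
    [-0.18,0,0,-0.04,0,0,0],
    [-0.18,0,0,-0.04,0,0,0],
    [-0.18,0,0,-0.04,0,0,0],
    [-0.18,0,0,-0.04,0,0,0],
    [-0.18,0,0,-0.04,0,0,0]
  ]
}}

```text
t: 11.9
position: [555.3, -38.4, -9.4]
ee_rot: [[-0.151, -0.001, -0.989], [0.989, -0.0, -0.151], [-0.0, -1.0, 0.001]]
ft_force: [-2.8, 0.1, 1.9]
finger_gap: 50.3
```

```bash
python3 look.py 9
```

```text
now f [-30.2  11.7] z -9.4 F [-2.8  0.1  1.9] t 11.9
turn/360 [-0.0002 -0.0001 -0.    ]
shift after turn /120 [ 0.003 -0.22  -0.269]
top max() iterable argument is empty
scene panel f [18.3  7.7] [ 74.4 113.1] yaw -0.004
```

Call:
{"op": "move_arm", "data": {
  "steps": [
    [-0.18,0,0,-0.04,0,0,0],
    [-0.18,0,0,-0.04,0,0,0],
    [-0.18,0,0,-0.04,0,0,0],
    [-0.18,0,0,-0.04,0,0,0],
    [-0.18,0,0,-0.035,0,0,0],
    [-0.18,0,0,-0.02,0,0,0],
    [-0.18,0,0,-0.015,0,0,0]
  ]
}}

```text
t: 12.88
position: [582.5, -34.0, -9.5]
ee_rot: [[-0.151, -0.001, -0.988], [0.988, -0.0, -0.151], [0.0, -1.0, 0.001]]
ft_force: [-3.0, -0.5, 1.5]
finger_gap: 50.0
```

```bash
python3 look.py 10
```

```text
now f [-2.8 11.9] z -9.5 F [-3.  -0.5  1.5] t 12.875
turn/360 [-0.0002 -0.      0.    ]
shift after turn /120 [ 0.001 -0.221 -0.04 ]
top max() iterable argument is empty
scene panel f [44.9  8.5] [ 73.4 114.2] yaw 0.002
```

Call:
{"op": "move_arm", "data": {
  "steps": [
    [-0.18,0,0,-0.012,0,0,0],
    [-0.18,0,0,-0.01,0,0,0],
    [-0.18,0,0,-0.01,0,0,0]
  ]
}}

```text
t: 13.35
position: [586.2, -33.5, -9.5]
ee_rot: [[-0.151, -0.001, -0.988], [0.988, -0.0, -0.151], [0.0, -1.0, 0.001]]
ft_force: [-1.9, 0.1, 0.5]
finger_gap: 50.5
```

Call:
{"op": "move_arm", "data": {
  "steps": [
    [-0.18,0,0,-0.01,0,0,0],
    [-0.18,0,0,-0.008,0,0,0],
    [-0.18,0,0,-0.008,0,0,0]
  ]
}}

```text
t: 13.72
position: [586.4, -33.5, -9.7]
ee_rot: [[-0.151, -0.007, -0.989], [0.989, 0.0, -0.151], [0.001, -1.0, 0.007]]
ft_force: [-18.6, -0.3, 16.8]
finger_gap: 50.7
```

Call:
{"op": "move_arm", "data": {
  "steps": [
    [-0.18,0,0,0.03,0,0,0],
    [-0.18,0,0,0.1,0,0,0],
    [-0.18,0,0,0.15,0,0,0],
    [-0.18,0,-0.3,0,0,0,0],
    [-0.18,0,-0.4,0,0,0,0],
    [0,0,-0.4,0,0,0,0],
    [1,-0.3,0,0,0,0,0],
    [1,-0.4,0,0,0,0,0],
    [1,-0.4,0,0,0,0,0],
    [1,-0.4,0,0,0,0,0]
  ]
}}

```text
t: 14.98
position: [583.4, -217.3, 122.7]
ee_rot: [[-0.152, -0.0, -0.988], [0.988, 0.0, -0.152], [0.0, -1.0, 0.0]]
ft_force: [1.1, 0.0, -0.3]
finger_gap: -0.2
```

```bash
python3 look.py 11; python3 -c "
from h import *
go(49,-178,115,0)"
```

```text
now f [ -29.5 -169.4] z 122.7 F [ 1.1  0.  -0.3] t 14.975
turn/360 [-0.      0.0001  0.    ]
shift after turn /120 [ 1.511  0.881 -0.263]
top panel f [48.3  6.7] [ 72.9 110.7] yaw -0.001
scene panel f [47.6  7.5] [ 69.6 112.8] yaw 0.002
now f [ -31.8 -174.5] z 122.7 F [ 0.  -1.4 -0.9] t 15.075
turn/360 [ 0.0003  0.2488 -0.0006]
shift after turn /120 [ 0.673  0.064 -0.029]
```

View pics/scene11.png

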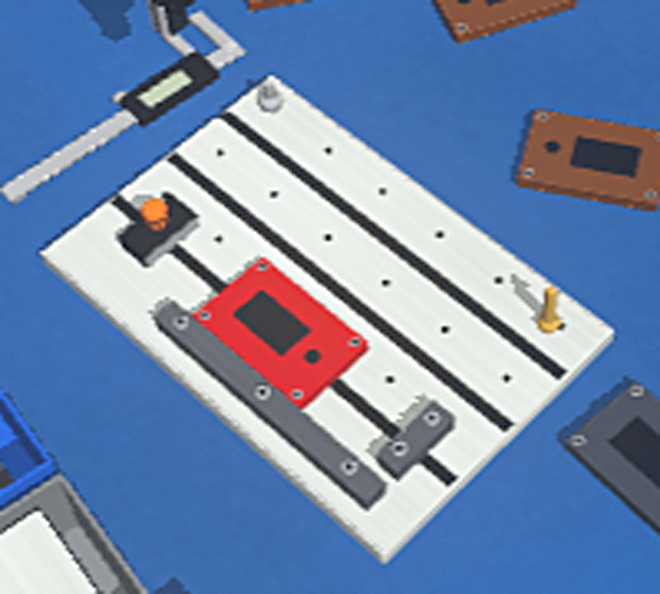

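The panel lies along the fence, square (yaw about 0) at y ≈ 7. Its corners in the crop are (195,310), (262,260), (368,345) and (300,403). Next is the jaw.

Call:
{"op": "move_arm", "data": {
  "steps": [
    [1,0,0,0,0,0.0277,0],
    [1,0,0,0,0,0.0277,0],
    [1,0,0,0,0,0.0277,0],
    [1,0,0,0,0,0.0277,0],
    [1,0,0,0,0,0.0277,0],
    [1,0,0,0,0,0.0277,0],
    [1,0,0,0,0,0.0277,0],
    [1,0,0,0,0,0.0277,0],
    [1,0,0,0,0,0.0277,0],
    [1,0,0,0,0,0,0]
  ]
}}

```text
t: 16.32
position: [583.3, -215.4, 122.3]
ee_rot: [[0.988, -0.001, -0.157], [0.157, 0.0, 0.988], [-0.001, -1.0, 0.0]]
ft_force: [0.8, 0.5, 0.3]
finger_gap: 0.1
```

```bash
python3 -c "
from h import *
go(49,-172,24,0); print(status.get_obs()['joint_positions'].round(2))"
```

```text
now f [ -29.4 -167.5] z 122.3 F [0.8 0.5 0.3] t 16.325
turn/360 [-0.      0.0009 -0.0002]
shift after turn /120 [ 0.653  0.82  -0.037]
[-0.37  0.51  0.87  1.62 -0.41  1.21  0.74]
```

Call:
{"op": "move_arm", "data": {
  "steps": [
    [1,0.3,0,-0.03,0,0.0009,0],
    [1,0.353,0,-0.007,0,0,0],
    [1,0,0.3,0,0,0,0],
    [1,0,0.3,0,0,0,0],
    [1,0,0.2,0,0,0,0],
    [1,0,0.01,0,0,0,0],
    [1,0,0,0,0,0,0]
  ]
}}

```text
t: 17.2
position: [662.1, -208.8, 26.6]
ee_rot: [[0.989, 0.0, -0.151], [0.151, -0.001, 0.989], [0.0, -1.0, -0.001]]
ft_force: [-0.5, -0.7, 0.4]
finger_gap: 0.0
```

```bash
python3 look.py 12; python3 -c "
from h import *
go(49,-172,20,0)"
```

```text
now f [  49.5 -172.9] z 26.6 F [-0.5 -0.7  0.4] t 17.2
turn/360 [ 1.000e-04 -2.501e-01 -0.000e+00]
shift after turn /120 [1.541 0.08  0.396]
top panel f [48.2  7.4] [ 73.  109.3] yaw -0.002
scene panel f [47.6  7.5] [ 69.6 112.8] yaw 0.002
now f [  49.7 -172.9] z 26.9 F [0.2 0.3 0.4] t 17.3
turn/360 [ 0.0001 -0.0001  0.0002]
shift after turn /120 [-0.006  0.058  0.008]
```

View pics/scene12.png

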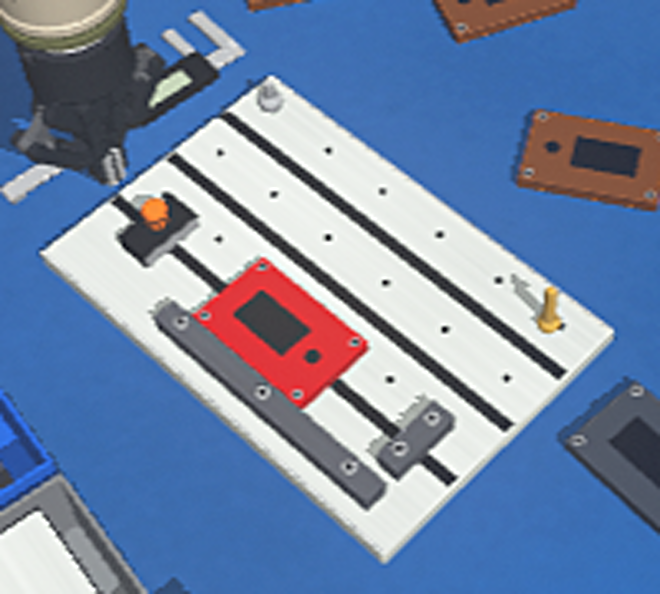

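```bash
python3 -c "
from h import *
for z in (15,25,35,45): print(z,[w2f(cast('scene',(195+u[0]/3.3,180+u[1]/3.3),z)[0]+[-1.7,-1.5]).round(1) for u in ((110,185),(124,178))])"
```

```text
15 [array([  42. , -190.2]), array([  30.2, -187.5])]
25 [array([  45.8, -183.2]), array([  34.1, -180.4])]
35 [array([  49.5, -176.1]), array([  38. , -173.4])]
45 [array([  53.3, -169. ]), array([  41.8, -166.3])]
```

The shut fingertips are at (110,185). Ray-casting puts them about 10–15 mm above the reported TCP, so I'll step down while checking force.

Call:
{"op": "move_arm", "data": {
  "steps": [
    [1,0,0.05,0,0,0,0],
    [1,0,0.04,0,0,0,0],
    [1,0,0.01,0,0,0,0],
    [1,0,0,0,0,0,0]
  ]
}}

```text
t: 17.8
position: [661.4, -208.4, 13.1]
ee_rot: [[0.989, -0.001, -0.15], [0.15, -0.0, 0.989], [-0.001, -1.0, 0.0]]
ft_force: [1.1, 0.2, -0.2]
finger_gap: 0.4
```

Call:
{"op": "move_arm", "data": {
  "steps": [
    [1,0,0.012,0,0,0,0],
    [1,0,0.012,0,0,0,0],
    [1,0,0,0,0,0,0]
  ]
}}

```text
t: 18.18
position: [661.4, -208.4, 10.2]
ee_rot: [[0.989, -0.001, -0.15], [0.15, -0.0, 0.989], [-0.001, -1.0, 0.0]]
ft_force: [0.5, -0.4, -0.7]
finger_gap: -0.1
```

Call:
{"op": "move_arm", "data": {
  "steps": [
    [1,-0.004,0,0.05,0,0,0],
    [1,0,0,0.05,0,0,0],
    [1,0,0,0.04,0,0,0],
    [1,0,0,0.04,0,0,0],
    [1,0,0,0.04,0,0,0],
    [1,0,0,0.05,0,0,0],
    [1,0,0,0.05,0,0,0],
    [1,0,0,0.05,0,0,0]
  ]
}}

```text
t: 19.18
position: [654.2, -164.6, 10.5]
ee_rot: [[0.989, -0.001, -0.15], [0.15, -0.001, 0.989], [-0.001, -1.0, -0.0]]
ft_force: [1.5, -3.4, -0.3]
finger_gap: -0.2
```

```bash
python3 look.py 13; python3 -c "
from h import *
go(49,-21,10,0)"
```

```text
now f [  48.4 -128. ] z 10.5 F [ 1.5 -3.4 -0.3] t 19.175
turn/360 [-1.000e-04 -2.503e-01 -2.000e-04]
shift after turn /120 [ 1.167 -0.055  0.387]
top max() iterable argument is empty
scene panel f [47.6  7.5] [ 69.6 112.8] yaw 0.002
now f [  48.5 -127. ] z 10.4 F [-0.6  0.2  0.5] t 19.275
turn/360 [-0.0001 -0.0001 -0.0002]
shift after turn /120 [0.004 0.003 0.883]
```

Call:
{"op": "move_arm", "data": {
  "steps": [
    [1,0,0,0.045,0,0,0],
    [1,0,0,0.045,0,0,0],
    [1,0,0,0.045,0,0,0],
    [1,0,0,0.045,0,0,0],
    [1,0,0,0.045,0,0,0],
    [1,0,0,0.045,0,0,0],
    [1,0,0,0.035,0,0,0],
    [1,0,0,0.035,0,0,0],
    [1,0,0,0.035,0,0,0],
    [1,0,0,0.035,0,0,0]
  ]
}}

```text
t: 20.52
position: [646.8, -116.3, 10.4]
ee_rot: [[0.989, -0.001, -0.15], [0.15, -0.001, 0.989], [-0.001, -1.0, -0.001]]
ft_force: [0.8, -6.0, -0.8]
finger_gap: 0.1
```

```bash
python3 look.py 14; python3 -c "
from h import *
go(49,-21,10,0)"
```

```text
now f [ 48.4 -79.2] z 10.4 F [ 0.8 -6.  -0.8] t 20.525
turn/360 [-1.000e-04 -2.503e-01 -2.000e-04]
shift after turn /120 [ 0.76  -0.055  0.387]
top max() iterable argument is empty
scene panel f [47.7 14.3] [ 69.8 113.6] yaw 0.002
now f [ 48.5 -78.5] z 10.4 F [-1.6 -2.6 -0.2] t 20.625
turn/360 [-0.     -0.0002 -0.0002]
shift after turn /120 [0.005 0.003 0.479]
```

Call:
{"op": "move_arm", "data": {
  "steps": [
    [1,0,0,0.04,0,0,0],
    [1,0,0,0.04,0,0,0],
    [1,0,0,0.04,0,0,0],
    [1,0,0,0.04,0,0,0],
    [1,0,0,0.04,0,0,0],
    [1,0,0,0.04,0,0,0],
    [1,0,0,0.04,0,0,0],
    [1,0,0,0.04,0,0,0],
    [1,0,0,0.04,0,0,0],
    [1,0,0,0.04,0,0,0]
  ]
}}

```text
t: 21.88
position: [639.5, -69.0, 10.4]
ee_rot: [[0.989, -0.001, -0.149], [0.149, -0.001, 0.989], [-0.001, -1.0, -0.001]]
ft_force: [0.1, -5.7, 0.2]
finger_gap: -0.1
```

```bash
python3 look.py 15; python3 -c "
from h import *
go(49,-21,10,0)"
```

```text
now f [ 48.4 -31.3] z 10.4 F [ 0.1 -5.7  0.2] t 21.875
turn/360 [-1.000e-04 -2.503e-01 -2.000e-04]
shift after turn /120 [ 0.361 -0.055  0.386]
top max() iterable argument is empty
scene panel f [47.6 61.6] [ 69.9 113.2] yaw 0.002
now f [ 48.4 -30.5] z 10.3 F [-1.4 -3.   1.3] t 21.975
turn/360 [-0.     -0.0002 -0.0003]
shift after turn /120 [0.005 0.003 0.079]
```

Call:
{"op": "move_arm", "data": {
  "steps": [
    [1,0,0,0.03,0,0,0],
    [1,0,0,0.02,0,0,0],
    [1,0,0,0.015,0,0,0],
    [1,0,0,0.01,0,0,0]
  ]
}}

```text
t: 22.48
position: [638.2, -60.2, 10.4]
ee_rot: [[0.989, -0.001, -0.15], [0.15, -0.001, 0.989], [-0.001, -1.0, -0.0]]
ft_force: [0.1, -5.8, 0.2]
finger_gap: -0.6
```

Call:
{"op": "move_arm", "data": {
  "steps": [
    [1,0,0,0.01,0,0,0],
    [1,0,0,0.01,0,0,0],
    [1,0,0,0.01,0,0,0]
  ]
}}

```text
t: 22.85
position: [637.7, -56.7, 10.4]
ee_rot: [[0.989, -0.001, -0.149], [0.149, -0.001, 0.989], [-0.001, -1.0, -0.001]]
ft_force: [0.1, -5.4, 0.1]
finger_gap: 0.0
```

Call:
{"op": "move_arm", "data": {
  "steps": [
    [1,0,0,0.01,0,0,0],
    [1,0,0,0.008,0,0,0]
  ]
}}

```text
t: 23.1
position: [637.4, -54.8, 10.4]
ee_rot: [[0.989, -0.001, -0.149], [0.149, -0.001, 0.989], [-0.001, -1.0, -0.001]]
ft_force: [-0.6, -8.5, 0.5]
finger_gap: 0.0
```

Call:
{"op": "move_arm", "data": {
  "steps": [
    [1,0,0,0.008,0,0,0],
    [1,0,0,0,0,0,0]
  ]
}}

```text
t: 23.35
position: [637.4, -54.8, 10.4]
ee_rot: [[0.989, -0.001, -0.149], [0.149, -0.002, 0.989], [-0.001, -1.0, -0.002]]
ft_force: [1.0, -8.8, -1.0]
finger_gap: -0.3
```

```bash
python3 look.py 16
```

```text
now f [ 48.4 -16.9] z 10.4 F [ 1.  -8.8 -1. ] t 23.35
turn/360 [ 1.000e-04 -2.504e-01 -4.000e-04]
shift after turn /120 [ 0.241 -0.055  0.386]
top max() iterable argument is empty
scene panel f [47.6 74.5] [ 69.9 112.7] yaw 0.002
```

Call:
{"op": "move_arm", "data": {
  "steps": [
    [1,0,0,0.008,0,0,0],
    [1,0,0,0.006,0,0,0],
    [1,0,0,0,0,0,0]
  ]
}}

```text
t: 23.82
position: [637.3, -54.8, 10.5]
ee_rot: [[0.989, 0.0, -0.148], [0.148, -0.004, 0.989], [-0.0, -1.0, -0.004]]
ft_force: [2.2, -11.9, -3.5]
finger_gap: 0.1
```

Call:
{"op": "move_arm", "data": {
  "steps": [
    [1,0,0,-0.03,0,0,0],
    [1,0,0,-0.15,0,0,0],
    [1,0,0,-0.15,0,0,0],
    [1,0,-0.4,0,0,0,0],
    [1,0,-0.45,0,0,0,0],
    [1,0,-0.4,-0.3,0,0,0],
    [1,-0.3,0,-0.4,0,0,0],
    [1,-0.4,0,-0.4,0,0,0],
    [1,-0.4,0,-0.4,0,0,0],
    [1,0,0,0,0,0,0]
  ]
}}

```text
t: 25.08
position: [541.8, -286.1, 161.5]
ee_rot: [[0.99, -0.001, -0.14], [0.14, -0.001, 0.99], [-0.001, -1.0, -0.001]]
ft_force: [0.7, 0.8, 0.0]
finger_gap: -0.5
```

```bash
python3 look.py 17
python3 - <<'E'
import cv2,numpy as np
a=cv2.imread('pics/top17.png');b=cv2.imread('pics/scene17.png')
b=cv2.resize(b[200:520,100:500],(400,320)); a=cv2.resize(a,(400,300)); cv2.imwrite('pics/f17.png',np.hstack([cv2.copyMakeBorder(a,0,20,0,0,0),b]))
E
```

```text
now f [ -81.1 -231.1] z 161.5 F [0.7 0.8 0. ] t 25.075
turn/360 [ 0.     -0.2518 -0.0003]
shift after turn /120 [ 2.026  1.204 -0.693]
top max() iterable argument is empty
scene panel f [47.5 74.6] [ 69.7 112.7] yaw -0.001
```

View pics/f17.png

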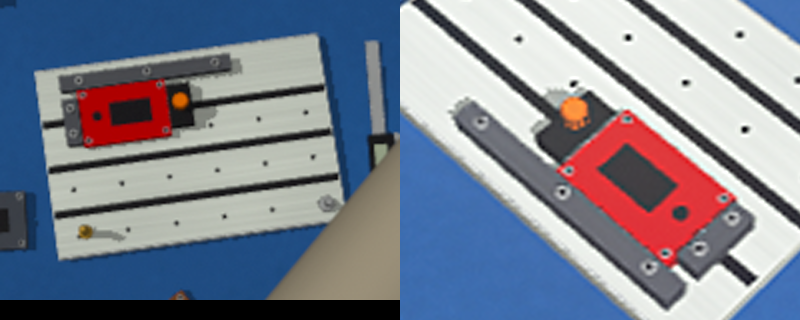

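Both views show the panel flush with the fence and side stop, with the jaw against it. The panel's centre is near (125,112) in the left crop, and the pin and screw are where they were. I'll take one last top measurement, then hand in.

Run:
```python
from h import *
from cell import close_job
im=vision.capture("top"); c,s,a=rect(cast("top",big(red(im),(282,186)),27)); f,y=w2f(c+[1.6,1.5]),a-FY
print(f,s,y)
o=status.get_obs(); print(o["t"],o["ft_force"])
if abs(f[0]-49)<2.5 and abs(f[1]-75)<2.5 and abs(y)<.02: print(close_job())
```

```text
[48.21666746 73.91605221] [73.02220916748047, 110.503662109375] 0.0010370016
25.225 [ 0.77345195  0.65931586 -1.34877528]
the job is handed in; nothing more can be done
None
```

The red panel is flush against the rear fence and held between the black jaw and the side stop, and I handed the job in at 25.2 s of the 42 s allowed. I pushed the panel square onto the fence with the two spread fingertips. Then I shut the fingers and pushed the jaw from behind until the panel stopped against the side stop.

**Final position:** home is (49, 75) mm in the fixture frame.

| View | Panel centre (mm) | Yaw (rad) |
|---|---|---|
| Top | (48.2, 73.9) | 0.001 |
| Scene | (47.5, 74.6) | -0.001 |

Both are within the 1–2 mm I could measure. The robot was clear of everything, and the pin and thumb screw were where they started.

**Forces:** sliding took about 2–6 N. Peaks were about 19 N sideways with 17 N upward at the fence, and about 12 N against the side stop, all well under the limits. I backed off right after each.

**What disagreed:**
- **Camera offset:** the two cameras differ by about 4 mm in absolute position. I used their average and trusted positions relative to the plate.
- **Fingertip height:** the tips stood about 12 mm higher than the reported TCP implied. My first two pushes therefore passed just above the panel without touching or moving it. I found the right height with force-checked steps down.
- **Jaw travel:** I did not measure it directly. By the pushing finger the jaw stopped near 0.154, against about 0.150 expected.

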